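# Set out the assay: bottles, tube and boxed reference block into their holders

## Robot

A 7-joint arm with a two-finger parallel gripper is mounted at the origin on the work surface. World frame = base frame: x ahead of the robot, y to its left, z up, the work surface at z = 0. Lengths are in mm, angles in rad, forces in N, time in s.
With the tool pointing down it reaches from about 400 to 900 mm from the base axis. Payload 5.6 kg.
Tool frame: the origin (TCP) lies midway between the tips of the shut fingers; the grasp point (between the pads) lies 19 mm behind it; z points along the fingers, y is the line along which they close (so a half turn about z gives the same grasp; the last joint's range is limited). The gripper opens to 92 mm and grips with 3 to 60 N. Pads are 20 mm wide; open, the fingers measure 128 mm over their backs; the gripper's body (75 mm by 189 mm) begins 69 mm behind the grasp point.
Start: joints at [-1.267, 0.468, -0.012, 1.603, 0.006, 1.071, -0.056], TCP at [220.97, 611.295, 214.592] pointing down, gripper open.
Joint ranges: [-2.53, 2.53], [-0.31, 2.02], [-1.57, 1.55], [0.28, 2.44], [-1.29, 4.43], [0.15, 1.84], [-2.92, 2.92]. Speed limits (rad/s): [2.57, 2.57, 3.14, 3.14, 3.14, 3.14, 3.14].

## Interface

Orientations are given as a rotation vector (axis times angle).
In Python, from station import env, cams gives the robot as it stands.
- The arm moves only by the tool play_rows, never from a script. Its argument "deltas" is a list of rows, each a list of 3 entries, a list of its own where there are three numbers: the closure, from -1 (fully open) to 1 (shut), then the shift along the world's x, y, z in mm, then the turn, a rotation vector about the world's x, y, z in rad. A call has 1 to 20 rows; each row is the pose to reach, as a shift and turn from the pose commanded when the call began; what a row does not reach only later rows make up. A row lasts 1/8 s, in which the tool goes at most 62.5 mm and 10.7 degrees, less where a joint would pass 70% of its speed; a pose out of reach is approached as far as the arm can. A call with a gripper value outside its range is refused whole. The fingers move at their own pace and stop on an object; "force" is the grip in N (left out, the last holds). Time passes only in rows, so rows that repeat a pose let the fingers close. It gives the time, the measured TCP pose, the force, the opening and the grip force at its end, in the units of the state.
- env.get_obs(): the state, without advancing time (a new reading comes with each control period).
- cams.read_camera(name): name is "scene" or "top" or "wrist"; returns (picture, depth): 384x512x3 uint8, blue, green, red; 384x512 float32, mm along the optical axis (not along the pixel's ray), 0 where there is no reading.
- cams.camera_info(name): a dict with "mtx" (3x3 intrinsics, pixels), "R" (3x3) and "t" (3): a world point X has camera coordinates R X + t. Camera axes: x right, y down, z forward; pixel columns grow to the right and rows downward; lengths in mm; the calibration is good to about 2 mm. A picture is of the moment at which its call begins: read the wrist's pose just before it. camera_info takes no time and is no camera call; for the wrist camera it gives the pose at the moment of the call.
- env.close_job(): hands the job in; it is judged then, once.
Trained networks look in the newest picture that a camera, given by its name, has taken for a name from the list of things; names that differ only in an ending like _2 or _b are one class to them, and where a whole thing is asked for, a point or a joint stands for the part that bears it (a point fixed in the world has none). Each returns a list of dicts, best first, with "p" (0 to 1); they miss things now and then, are a little off and sometimes report something else, mostly with a low value. They report only what shows in the picture. A call takes as long as a camera call. They do not tell look-alikes from the thing itself.
- cams.search_frame(camera, query): "extent" ([left, top, width, height] in pixels, round what is visible of it).
- cams.outline_of(camera, query): "mask" (384x512 bool, what is visible of it) and "extent" ([left, top, width, height] in pixels, round what is visible of it).
The state is a dict: "time": time; "joint_pos": joint angles; "dq": joint speeds; "joint_torque": joint torques, N m; "position": TCP position; "orientation": TCP orientation; "force": force on the tool from outside, world axes, zero at the start; "moment": the same for the moment, N m; "grip_width": finger opening in mm; "grip_force": force on a finger pad.
Only numpy, scipy, OpenCV 4.12 (cv2) and the standard library are available. Lean on these libraries where they do the work, as an engineer would, in place of code of your own. Each camera call takes 0.05 s, during which the arm holds its last target. There are 200 camera calls.

## Task

Set out the assay on the bench: open the small clear-lidded case right over, so that its lid stays open by itself, and lift out the aluminium reference block. Stand the block, the round bottle, the square bottle and the tube upright, each fully down in the yellow holder whose pocket matches its footprint, and leave the lid open.

Things in the scene. Friction and masses are not known exactly. Their poses are not given: they have to be found in the camera images.
- round_bottle: Loose, standing upright on the table. Origin: centre of its underside; z up along its axis. Amber round bottle with a blue cap: body 56 mm across up to z = 62 mm, sloping shoulder to z = 74, neck 30 mm across, round cap 36 mm across from z = 82 to its top at z = 108. About 0.22 kg. Easily carried by the cap. It belongs in the large round pocket.
- square_bottle: Loose, standing upright on the table. Origin: centre of its underside; z up along its axis. White square bottle: body 48 x 48 mm (sides along its x, y) up to z = 66 mm, 36 mm square step to z = 74, neck, then a round blue cap 36 mm across from z = 82 to its top at z = 108. About 0.22 kg. Easily carried by the cap. Belongs in the square pocket, sides parallel.
- tube: Loose, standing upright on the table. Origin: centre of its underside; z up along its axis. White self-standing sample tube, 32 mm across, with a blue cap 36 mm across from z = 76 mm to its top at z = 102; from above only the cap is seen. About 0.08 kg. It belongs in the small round pocket.
- standard: Loose aluminium block, 60 (its x) x 26 (y) x 64 mm high, about 0.2 kg. Origin: centre of its underside; z up. It starts in the middle of the case, seen through the clear lid, underside 6 mm above the table, in a 14 mm deep foam slot with 4 mm play, its x along the case's x. The case's own rim is 32 mm above the table: lid open, the block's upper half stands free. Belongs in the oblong pocket.
- holder_round: Yellow block 92 x 92 mm with a large round pocket 72 mm across. Fixed. Origin: centre of its underside, on the table; z up. The top is 22 mm above the table and the pocket is 16 mm deep, so its floor is 6 mm above the table; the pocket is centred on the origin. 
- holder_square: Yellow block 84 x 84 mm with a square pocket 64 x 64 mm (sides along its x and y). Fixed. Origin: centre of its underside, on the table; z up. The top is 22 mm above the table and the pocket is 16 mm deep, so its floor is 6 mm above the table; the pocket is centred on the origin. 
- holder_tube: Yellow block 66 x 66 mm with a small round pocket 46 mm across. Fixed. Origin: centre of its underside, on the table; z up. The top is 22 mm above the table and the pocket is 16 mm deep, so its floor is 6 mm above the table; the pocket is centred on the origin. 
- holder_oblong: Yellow block 96 mm (its x) x 62 mm (its y) with an oblong pocket 76 mm (x) x 42 mm (y). Fixed. Origin: centre of its underside, on the table; z up. The top is 22 mm above the table and the pocket is 16 mm deep, so its floor is 6 mm above the table; the pocket is centred on the origin. 
- lid (a joint): Hinge of the case's clear lid, rad: 0 shut, 2.0 leaning back against its stop. Beyond about 1.25 (balance point) it falls open by itself, before that it falls shut; almost no friction, 0.14 kg. The case (grey, fixed, 140 mm in its x, 120 mm in its y) opens away from the robot: the hinge lies along y on its far (+x) rim, 32 mm above the table.
- lid_tab (a point): Grip point of the black tab (20 mm wide in y, 10 thick, 36 long) on the lid's front edge. On its centre line, 24 mm out from the case, 38 mm above the table when shut. Axes when shut: x towards the hinge, y along it, z up; they turn with it. The hinge axis is at x = 164, z = -6 mm here. Lid top: 78 mm above the table shut, 195 mm open. Pinched across y from above, the tab pivots in the fingers.
There are look-alikes about, which are no part of the job. Leave any green look-alike of the tube alone. Leave any red look-alike of the square_bottle alone.

How it is judged:
By the outcome, as a careful person would: the job done as asked, in the order asked, and still so for the second after the job is handed in, with the robot touching nothing.
It also fails if it takes over 131 s, if anything falls off the work surface, if the arm or the gripper's body presses on something with over 40 N, if the wrist force passes 120 N, or if a joint passes its speed limit or range.

## Working session

There is one attempt and no reset: what is moved stays moved. The work goes in short steps, Python scripts to look and compute and a tool call to move; the robot and the scene stay as the last step left them, time stands still between calls to the robot, and variables do not carry over. Pictures are saved under pics/ and viewed, at most 14 in all, crops included, and the job is handed in when it is done.

Besides the shell and the picture viewer there is one more tool, called after "Request:" as name([rows], argument=value, ...), one row to a line, values as JSON. play_rows: Moves the arm, as the interface text tells. Its arguments: {"type":"object","properties":{"deltas":{"type":"array"},"force":{"type":"number"}},"required":["deltas"]}

```bash
ls; mkdir -p pics; python3 - <<'E'
from station import env,cams
import cv2,numpy as np
o=env.get_obs(); print({k:np.round(v,3).tolist() for k,v in o.items()})
for c in("top","scene"):
    im,d=cams.read_camera(c); cv2.imwrite(f"pics/{c}0.png",im); np.save(f"pics/{c}_d.npy",d)
    i=cams.camera_info(c); print(c,np.round(i["mtx"],1).tolist(),np.round(i["R"],3).tolist(),np.round(i["t"]).tolist())
E
```

```text
pics
{'time': 0.0, 'joint_pos': [-1.267, 0.468, -0.012, 1.604, 0.006, 1.071, -0.056], 'dq': [-0.001, 0.002, -0.001, -0.0, 0.0, 0.002, 0.001], 'joint_torque': [0.0, -52.057, -0.012, -24.375, -0.057, 0.017, 0.0], 'position': [220.792, 610.728, 213.644], 'orientation': [-0.542, -3.094, 0.003], 'force': [0.439, -0.157, -0.085], 'moment': [0.037, 0.036, -0.041], 'grip_force': 0.0, 'grip_width': 91.827}
top [[366.1, 0.0, 250.8], [0.0, 366.1, 185.5], [0.0, 0.0, 1.0]] [[0.028, -1.0, 0.004], [-0.995, -0.028, -0.092], [0.092, -0.001, -0.996]] [21.0, 530.0, 1046.0]
scene [[359.4, 0.0, 257.4], [0.0, 359.4, 196.1], [0.0, 0.0, 1.0]] [[-0.801, 0.598, -0.015], [0.414, 0.536, -0.735], [-0.432, -0.595, -0.677]] [403.0, -168.0, 1250.0]
```

```bash
python3 - <<'E'
import cv2,numpy as np
a=cv2.imread("pics/top0.png");cv2.imwrite("pics/top0x.png",cv2.resize(a,(800,600),interpolation=cv2.INTER_CUBIC))
E
```

```text
(no output)
```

View pics/top0.png

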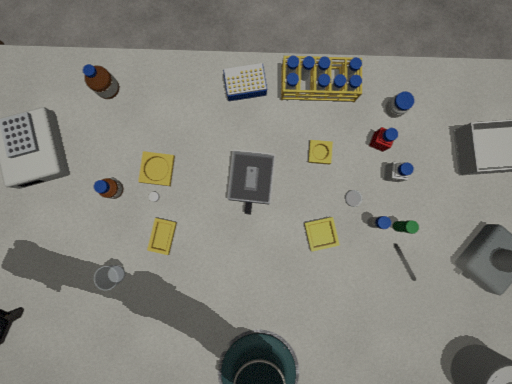

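View pics/scene0.png

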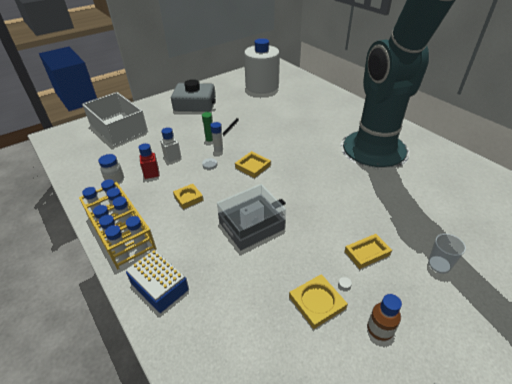

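Top view: case (250,178) with tab (248,208); holders: round (156,169), oblong (162,236), tube (320,152), square (321,234). Round bottle candidates are amber (108,188) and a bigger amber one (100,80). Square bottle is the white one at (400,171); red one at (384,138) and a white jar at (402,104) are to be left. Tube has the blue cap at (383,222); the green one at (405,227) is the look-alike. Now I'll measure these.

```bash
cat > h.py <<'E'
from station import env,cams
import cv2,numpy as np
def cloud(c,d=None,info=None):
    i=info or cams.camera_info(c)
    v,u=np.mgrid[:384,:512]; K=i["mtx"]
    p=np.stack([(u-K[0,2])/K[0,0]*d,(v-K[1,2])/K[1,1]*d,d],-1)
    return (p-np.array(i["t"]))@np.array(i["R"])
E
python3 - <<'E'
from h import *
im,d=cams.read_camera("top"); P=cloud("top",d); np.save("pics/P.npy",P)
print("table z",np.median(P[260:300,280:330,2]))
hsv=cv2.cvtColor(im,cv2.COLOR_BGR2HSV)
def desc(n,m):
    q=P[m&(d>0)]
    if len(q)<5: print(n,'few');return
    print(n,len(q),"med",np.round(np.median(q,0)),"zmax",round(np.percentile(q[:,2],97)),"span",np.round(q.min(0)),np.round(q.max(0)))
for n in ["round_bottle","square_bottle","tube","standard","holder_round","holder_square","holder_tube","holder_oblong","lid","lid_tab"]:
    for r in cams.outline_of("top",n):
        if r["p"]>.25:
            print(n,round(r["p"],2),r["extent"]); 
            if n[:6]!="holder": desc(" ",r["mask"])
# yellow holders via top face
y=((hsv[...,0]>20)&(hsv[...,0]<35)&(hsv[...,1]>110))
nl,L,st,c=cv2.connectedComponentsWithStats(y.astype(np.uint8))
for k in range(1,nl):
    if st[k,4]>150 and st[k,1]>110:
        q=P[(L==k)]; t=q[abs(q[:,2]-22)<8]
        fl=np.float32(t[:,:2]); r=cv2.minAreaRect(fl); print("holder",np.round(c[k]),len(t),np.round(np.median(t[:,2]),1),np.round(r[0],1),np.round(r[1],1),round(r[2],1))
b=((hsv[...,0]>100)&(hsv[...,0]<125)&(hsv[...,1]>120)&(P[...,2]>85)&(P[...,2]<130))
nl,L,st,c=cv2.connectedComponentsWithStats(b.astype(np.uint8))
for k in range(1,nl):
    if st[k,4]>25:
        q=P[L==k]; zt=np.percentile(q[:,2],80); t=q[q[:,2]>zt-8]; 
        (cc,rr)=cv2.minEnclosingCircle(np.float32(t[:,:2])); print("cap",np.round(c[k]),round(zt,1),np.round(cc,1),round(rr,1),np.round(np.median(t,0)))
E
```

```text
table z -0.47267824703586575
round_bottle 0.81 [91.2, 178.3, 34.2, 24.2]
  484 med [506. 431.  69.] zmax 110 span [481. 415.  -4.] [542. 498. 112.]
round_bottle 0.69 [230.6, 148.8, 44.0, 67.8]
  2274 med [546.  37.  77.] zmax 81 span [446. -30.  -4.] [639. 101.  83.]
round_bottle 0.5 [137.9, 149.7, 35.7, 35.9]
  1017 med [573. 318.  17.] zmax 25 span [524. 269.  -4.] [620. 373.  28.]
square_bottle 0.81 [367.0, 127.4, 27.0, 23.7]
  508 med [ 667. -332.   66.] zmax 109 span [ 646. -389.   -5.] [ 714. -313.  113.]
square_bottle 0.55 [379.7, 163.4, 37.6, 22.1]
  488 med [ 576. -371.   67.] zmax 109 span [ 554. -438.   -3.] [ 604. -358.  112.]
tube 0.69 [391.6, 221.3, 25.0, 14.1]
  307 med [ 423. -391.   92.] zmax 104 span [ 401. -467.   -5.] [ 442. -381.  106.]
tube 0.58 [365.4, 216.6, 27.5, 12.9]
  247 med [ 433. -315.   99.] zmax 104 span [ 417. -341.    2.] [ 450. -306.  106.]
standard 0.5 [301.3, 216.2, 38.2, 36.0]
  869 med [ 394. -174.    8.] zmax 24 span [ 347. -222.    0.] [ 444. -123.   28.]
holder_round 0.96 [138.1, 148.8, 36.3, 36.8]
holder_square 0.82 [300.7, 218.1, 38.1, 32.
[... 718 characters left out ...]
 [872. -72. 103.]
cap [308.  62.] 105.1 [ 873.1 -114.7] 16.6 [ 873. -114.  104.]
cap [324.  63.] 105.1 [ 873.4 -158.7] 16.3 [ 872. -159.  104.]
cap [355.  64.] 104.8 [ 872.6 -247.9] 17.1 [ 873. -246.  103.]
cap [292.  79.] 105.2 [824.6 -71.5] 17.4 [823. -71. 104.]
cap [324.  80.] 105.1 [ 823.5 -158.7] 16.9 [ 823. -159.  104.]
cap [339.  81.] 105.0 [ 824.4 -202.2] 17.2 [ 823. -202.  103.]
cap [355.  81.] 105.3 [ 822.8 -246.8] 17.6 [ 824. -246.  104.]
cap [390. 134.] 108.7 [ 674.8 -343.1] 17.6 [ 674. -343.  107.]
cap [405. 169.] 108.6 [ 579.7 -383.6] 16.8 [ 580. -383.  107.]
cap [101. 186.] 108.6 [509.  441.4] 16.9 [509. 441. 108.]
cap [383. 222.] 102.5 [ 434.3 -324.5] 18.1 [ 433. -323.  101.]
```

```bash
python3 - <<'E'
from h import *
P=np.load("pics/P.npy"); im=cv2.imread("pics/top0.png")
# square bottle: body points
def near(x,y,r): return np.hypot(P[...,0]-x,P[...,1]-y)<r
for z0,z1 in((58,70),(58,79),(8,70)):
    m=near(578,-382,40)&(P[...,2]>z0)&(P[...,2]<z1); q=P[m]
    r=cv2.minAreaRect(np.float32(q[:,:2])); print("sq",z0,z1,len(q),np.round(r[0],1),np.round(r[1],1),round(r[2],1))
# lid top / tab / standard
m=near(548,38,110)&(P[...,2]>72)&(P[...,2]<84); q=P[m]; r=cv2.minAreaRect(np.float32(q[:,:2])); print("lid",len(q),np.median(q[:,2]),np.round(r[0],1),np.round(r[1],1),round(r[2],1))
m=near(548,38,110)&(P[...,2]>15); q=P[m]; r=cv2.minAreaRect(np.float32(q[:,:2])); print("all",np.round(r[0],1),np.round(r[1],1),round(r[2],1))
g=im.max(-1)
m=near(462,40,40)&(P[...,2]>25)&(P[...,2]<60)&(g<60); q=P[m]; r=cv2.minAreaRect(np.float32(q[:,:2])); print("tab",len(q),np.median(q,0),np.round(r[0],1),np.round(r[1],1),round(r[2],1)); print(np.round(q[:,:3][::4]))
o=np.hstack([cv2.resize(im[120:250,355:430],(346,600),interpolation=cv2.INTER_CUBIC),cv2.resize(im[140:220,220:280],(450,600),interpolation=cv2.INTER_CUBIC)])
cv2.imwrite("pics/crop1.png",o)
E
```

```text
sq 58 70 114 [ 580.3 -384.3] [48.2 47.8] 84.9
sq 58 79 159 [ 580.3 -384.3] [48.2 47.8] 84.9
sq 8 70 257 [ 580.  -384.1] [48.9 48.4] 84.4
lid 2146 77.57936037004553 [552.1  36.3] [120.1 140.4] 85.5
all [534.3  37.7] [120.1 176.2] 85.5
tab 71 [465.63540796  42.23509839  42.42422981] [464.7  43.6] [18.  32.8] 85.2
[[480.  48.  41.]
 [480.  37.  44.]
 [477.  42.  43.]
 [474.  48.  45.]
 [475.  37.  39.]
 [471.  45.  42.]
 [468.  51.  43.]
 [469.  39.  42.]
 [466.  45.  43.]
 [463.  51.  38.]
 [463.  39.  43.]
 [460.  45.  42.]
 [457.  53.  43.]
 [457.  42.  43.]
 [454.  48.  40.]
 [454.  36.  45.]
 [452.  42.  40.]
 [449.  42.  42.]]
```

View pics/crop1.png

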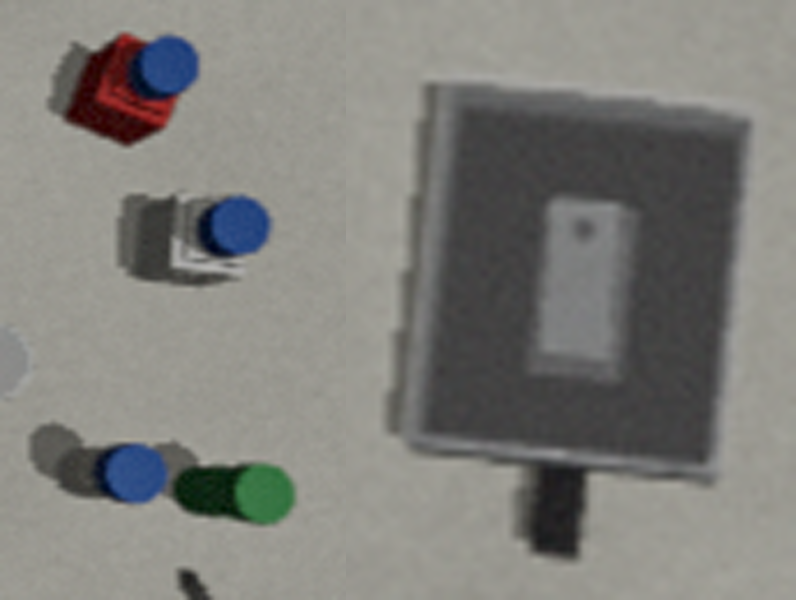

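The crop confirms it. The white square bottle is the cap at (235,225), with the red one above it to be left. The tube is the blue cap at (130,473), with the green one to its right to be left. The round bottle is the 108 mm amber one at (108,188), as the other amber one is far taller. The case is turned −4.5°, so the tab is at about (458.4, 43.7, 38) and the hinge at (622, 31, 32). Moving over the tab.

Request:
play_rows([
  [0,[235,-567,-90],[0,0,0.269]],
  [0,[235,-567,-90],[0,0,0.269]],
  [0,[235,-567,-90],[0,0,0.269]],
  [0,[235,-567,-90],[0,0,0.269]],
  [0,[235,-567,-90],[0,0,0.269]],
  [0,[235,-567,-90],[0,0,0.269]],
  [0,[235,-567,-90],[0,0,0.269]],
  [0,[235,-567,-90],[0,0,0.269]],
  [0,[235,-567,-90],[0,0,0.269]],
  [0,[235,-567,-90],[0,0,0.269]],
  [0,[235,-567,-90],[0,0,0.269]],
  [0,[235,-567,-90],[0,0,0.269]],
  [0,[235,-567,-90],[0,0,0.269]],
  [0,[235,-567,-90],[0,0,0.269]],
], force=20)

```text
time: 2.4
position: [455.8, 45.6, 124.8]
orientation: [0.118, 3.139, 0.001]
force: [-0.3, -0.1, -0.4]
grip_width: 45.8
grip_force: 0.0
```

Request:
play_rows([
  [0,[0,-1,-50],[0,0,0]],
  [0,[0,-1,-80],[0,0,0]],
  [0,[0,-1,-102],[0,0,0]],
  [0,[0,-1,-102],[0,0,0]],
  [1,[0,-1,-102],[0,0,0]],
  [1,[0,-1,-102],[0,0,0]],
  [1,[0,-1,-102],[0,0,0]],
  [1,[0,-1,-102],[0,0,0]],
  [1,[0,-1,-102],[0,0,0]],
], force=20)

```text
time: 3.52
position: [456.6, 43.0, 23.3]
orientation: [0.123, 3.138, 0.0]
force: [-0.7, -1.6, 8.0]
grip_width: 19.4
grip_force: 20.0
```

```bash
python3 - <<'E'
import numpy as np
a=np.radians(-4.5)
for t in np.arange(.1,1.5,.1):
    r=-164;h=6
    # grasp started 2.4mm out, 3mm high: use point (-166.5,9)
    r,h=-166.4,9
    x=r*np.cos(t)+h*np.sin(t)-r; z=-r*np.sin(t)+h*np.cos(t)-h
    print(round(t,2),np.round([x*np.cos(a),x*np.sin(a),z]).astype(int).tolist())
E
```

```text
0.1 [2, 0, 17]
0.2 [5, 0, 33]
0.3 [10, -1, 49]
0.4 [17, -1, 64]
0.5 [25, -2, 79]
0.6 [34, -3, 92]
0.7 [45, -4, 105]
0.8 [57, -4, 117]
0.9 [70, -5, 127]
1.0 [84, -7, 136]
1.1 [99, -8, 143]
1.2 [114, -9, 149]
1.3 [130, -10, 154]
1.4 [147, -12, 157]
```

Request:
play_rows([
  [1,[2,0,17],[0,0,0]],
  [1,[5,0,33],[0,0,0]],
  [1,[10,-1,49],[0,0,0]],
  [1,[17,-1,64],[0,0,0]],
  [1,[25,-2,79],[0,0,0]],
  [1,[34,-3,92],[0,0,0]],
  [1,[45,-4,105],[0,0,0]],
  [1,[57,-4,117],[0,0,0]],
  [1,[70,-5,127],[0,0,0]],
  [1,[70,-5,127],[0,0,0]],
])

```text
time: 4.78
position: [527.2, 37.4, 150.9]
orientation: [0.123, 3.138, -0.001]
force: [-5.3, -2.6, 6.2]
grip_width: 19.8
grip_force: 20.0
```

Request:
play_rows([
  [1,[14,-2,9],[0,0,0]],
  [1,[29,-3,16],[0,0,0]],
  [1,[44,-4,22],[0,0,0]],
  [1,[60,-5,27],[0,0,0]],
  [1,[77,-7,30],[0,0,0]],
  [1,[87,-7,31],[0,0,0]],
  [1,[87,-7,31],[0,0,0]],
  [0,[87,-7,31],[0,0,0]],
  [0,[87,-7,31],[0,0,0]],
  [0,[87,-7,31],[0,0,0]],
  [0,[80,-7,80],[0,0,0]],
  [0,[60,-7,120],[0,0,0]],
  [0,[60,-7,120],[0,0,0]],
])

```text
time: 6.4
position: [587.1, 31.6, 273.3]
orientation: [0.122, 3.133, 0.003]
force: [0.5, -1.1, 0.5]
grip_width: 45.9
grip_force: 0.0
```

```bash
python3 - <<'E'
from h import *
im,d=cams.read_camera("scene"); cv2.imwrite("pics/s1.png",im)
o=env.get_obs();print(o["position"],o["joint_pos"])
E
```

```text
[586.40111961  31.68296295 271.18697416] [-0.30587461  0.30553076  0.24428753  1.71621927 -0.08163234  1.12616046
  1.45579866]
```

View pics/s1.png

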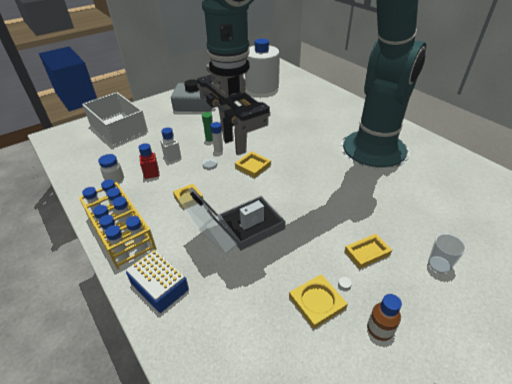

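Lid leans fully back (tab at (195,197)) and the block stands free at (252,212). Grasping the block across its 26 mm.

Request:
play_rows([
  [0,[-34,5,-40],[0,0,0]],
  [0,[-34,5,-100],[0,0,0]],
  [0,[-34,5,-150],[0,0,0]],
  [0,[-34,5,-190],[0,0,0]],
  [0,[-34,5,-215],[0,0,0]],
  [0,[-34,5,-234],[0,0,0]],
  [0,[-34,5,-234],[0,0,0]],
  [1,[-34,5,-234],[0,0,0]],
  [1,[-34,5,-234],[0,0,0]],
  [1,[-34,5,-234],[0,0,0]],
  [1,[-34,5,-234],[0,0,0]],
  [1,[-34,5,-234],[0,0,0]],
], force=25)

```text
time: 7.95
position: [552.8, 36.4, 36.6]
orientation: [0.122, 3.137, 0.001]
force: [-0.5, -0.2, 6.0]
grip_width: 25.6
grip_force: 24.8
```

Request:
play_rows([
  [1,[0,0,20],[0,0,0]],
  [1,[0,0,60],[0,0,0]],
  [1,[0,0,100],[0,0,0]],
  [1,[-30,43,100],[0,0,-0.05]],
  [1,[-65,94,100],[0,0,-0.106]],
  [1,[-100,144,100],[0,0,-0.106]],
  [1,[-135,195,100],[0,0,-0.106]],
  [1,[-160,231,90],[0,0,-0.106]],
  [1,[-172,248,80],[0,0,-0.106]],
  [1,[-176,254,60],[0,0,-0.106]],
  [1,[-176,254,40],[0,0,-0.106]],
  [1,[-176,254,26],[0,0,-0.106]],
  [1,[-176,254,26],[0,0,-0.106]],
])

```text
time: 9.57
position: [375.4, 289.5, 60.7]
orientation: [-0.289, -3.127, 0.003]
force: [1.1, 1.0, -2.1]
grip_width: 25.8
grip_force: 24.8
```

```bash
python3 - <<'E'
from h import *
im,d=cams.read_camera("scene"); cv2.imwrite("pics/s2.png",cv2.resize(im[200:300,310:450],(800,571),interpolation=cv2.INTER_CUBIC))
o=env.get_obs();print(o["position"],o["orientation"],o["grip_width"])
E
```

```text
[375.93936311 289.93753849  61.41041908] [-2.89053168e-01 -3.12780076e+00  1.05719787e-03] 26.20210015242989
```

View pics/s2.png

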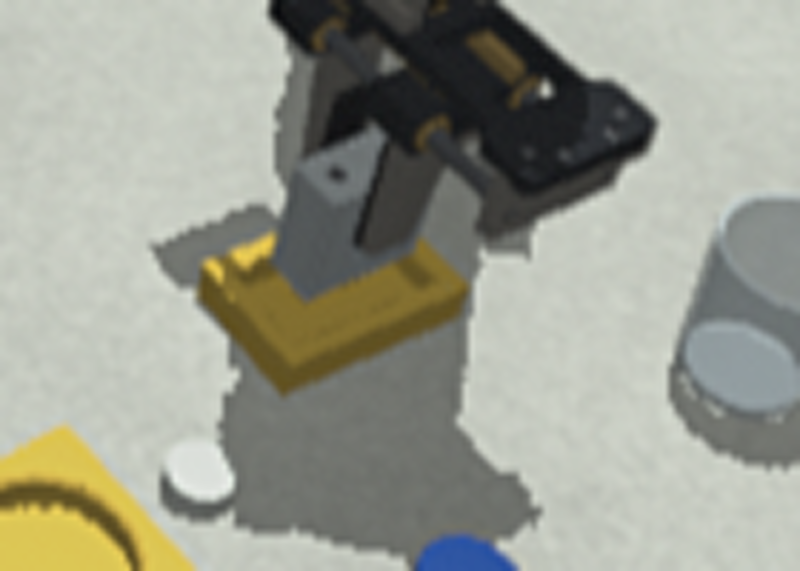

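The block is level over the oblong pocket (around (330,260)), parallel to it. Lowering, releasing and lifting.

Request:
play_rows([
  [1,[0,0,-8],[0,0,0]],
  [1,[0,0,-16],[0,0,0]],
  [1,[0,0,-22],[0,0,0]],
  [1,[0,0,-26],[0,0,0]],
  [1,[0,0,-26],[0,0,0]],
  [0.2,[0,0,-26],[0,0,0]],
  [0.2,[0,0,-26],[0,0,0]],
  [0,[0,0,-26],[0,0,0]],
  [0,[0,0,10],[0,0,0]],
  [0,[0,0,70],[0,0,0]],
  [0,[0,0,130],[0,0,0]],
  [0,[0,0,130],[0,0,0]],
])

```text
time: 11.12
position: [378.3, 292.4, 196.0]
orientation: [0.288, 3.122, 0.012]
force: [0.3, -0.2, -0.7]
grip_width: 45.8
grip_force: 0.0
```

```bash
python3 - <<'E'
from h import *
o=env.get_obs();print(o["position"],o["orientation"],o["joint_pos"])
im,d=cams.read_camera("scene"); P=cloud("scene",d)
m=(np.hypot(P[...,0]-376,P[...,1]-291)<45)&(P[...,2]>60)&(P[...,2]<80); q=P[m]; print(len(q),np.median(q,0),cv2.minAreaRect(np.float32(q[:,:2])))
E
```

```text
[378.33083578 292.38298833 195.98099262] [0.28795047 3.12205057 0.0118488 ] [-0.85805441  0.19171001  0.14669146  2.04587066 -0.03656684  0.89654988
  0.69540018]
257 [378.02000748 295.13656138  68.4680613 ] ((374.1401672363281, 293.95068359375), (26.10162353515625, 61.25534439086914), 79.69152069091797)
```

Request:
play_rows([
  [-0.5,[40,45,0],[0,0,0]],
  [-0.5,[80,91,0],[0,0,0]],
  [-0.5,[115,130,-10],[0,0,0]],
  [-0.5,[133,151,-25],[0,0,0]],
  [-0.5,[133,151,-45],[0,0,0]],
  [-0.5,[133,151,-85],[0,0,0]],
  [-0.5,[133,151,-108],[0,0,0]],
  [-0.5,[133,151,-116],[0,0,0]],
  [-0.5,[133,151,-116],[0,0,0]],
  [1,[133,151,-116],[0,0,0]],
  [1,[133,151,-116],[0,0,0]],
  [1,[133,151,-116],[0,0,0]],
  [1,[133,151,-116],[0,0,0]],
  [1,[133,151,-116],[0,0,0]],
], force=25)

```text
time: 12.92
position: [509.2, 441.8, 76.1]
orientation: [0.288, 3.128, 0.001]
force: [-0.3, 0.7, 3.1]
grip_width: 35.6
grip_force: 25.0
```

Request:
play_rows([
  [1,[0,0,15],[0,0,0]],
  [1,[0,0,40],[0,0,0]],
  [1,[0,0,60],[0,0,0]],
  [1,[10,-20,60],[0,0,0]],
  [1,[25,-49,60],[0,0,0]],
  [1,[40,-78,60],[0,0,0]],
  [1,[54,-105,60],[0,0,0]],
  [1,[62,-121,60],[0,0,0]],
  [1,[64,-125,50],[0,0,0]],
  [1,[64,-125,35],[0,0,0]],
  [1,[64,-125,35],[0,0,0]],
  [1,[64,-125,24],[0,0,0]],
  [1,[64,-125,14],[0,0,0]],
  [1,[64,-125,7],[0,0,0]],
  [1,[64,-125,6],[0,0,0]],
  [1,[64,-125,6],[0,0,0]],
])

```text
time: 14.92
position: [573.1, 316.9, 82.0]
orientation: [0.288, 3.128, 0.002]
force: [-0.9, 1.5, 1.3]
grip_width: 35.1
grip_force: 25.0
```

```bash
python3 - <<'E'
from h import *
im,d=cams.read_camera("scene"); cv2.imwrite("pics/s3.png",cv2.resize(im[200:350,250:450],(800,600),interpolation=cv2.INTER_CUBIC))
o=env.get_obs();print(o["position"],o["orientation"],o["force"])
E
```

```text
[573.07227129 316.90554687  81.97883695] [2.88062844e-01 3.12784572e+00 1.62741756e-03] [0.14479432 0.97916778 0.18740691]
```

View pics/s3.png

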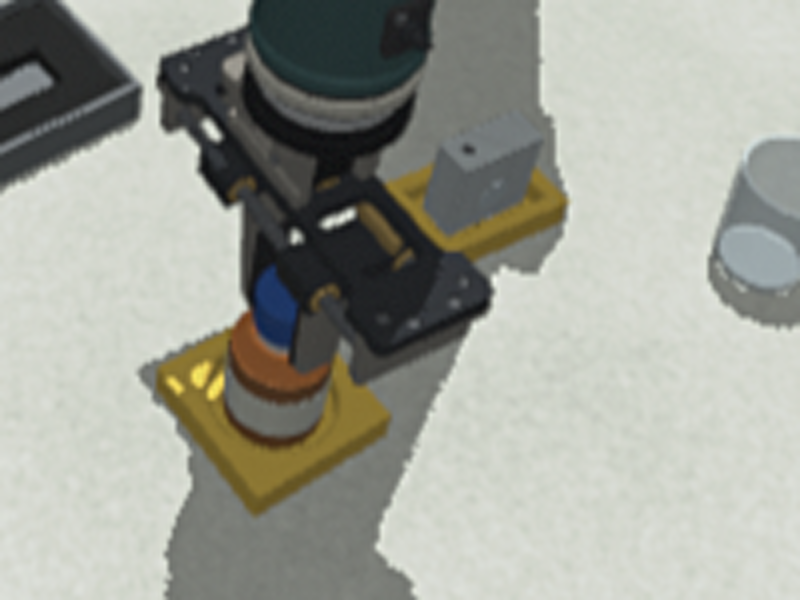

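Round bottle stands inside the round pocket (275,390), block in the oblong pocket. Releasing and moving to the square bottle.

Request:
play_rows([
  [1,[0,0,-1],[0,0,0]],
  [0,[0,0,-1],[0,0,0]],
  [-0.5,[0,0,-1],[0,0,0]],
  [-0.5,[0,0,-1],[0,0,0]],
  [-0.5,[0,0,40],[0,0,0]],
  [-0.5,[0,0,90],[0,0,0]],
  [-0.5,[0,0,130],[0,0,0]],
  [-0.5,[0,-50,130],[0,0,0]],
  [-0.5,[0,-110,130],[0,0,0]],
  [-0.5,[0,-170,130],[0,0,0]],
  [-0.5,[0,-230,130],[0,0,0]],
  [-0.5,[0,-290,130],[0,0,0]],
  [-0.5,[0,-350,130],[0,0,0]],
  [-0.5,[0,-410,130],[0,0,0]],
  [-0.5,[0,-470,130],[0,0,0]],
  [-0.5,[0,-530,130],[0,0,0]],
  [-0.5,[2,-590,130],[0,0,0]],
  [-0.5,[5,-640,110],[0,0,0]],
  [-0.5,[7,-680,90],[0,0,0]],
  [-0.5,[7,-700,60],[0,0,0]],
])

```text
time: 17.48
position: [579.4, -387.3, 141.4]
orientation: [0.293, 3.127, -0.003]
force: [-0.1, 0.7, 0.4]
grip_width: 69.2
grip_force: 0.0
```

```bash
python3 - <<'E'
from h import *
im,d=cams.read_camera("top"); P=cloud("top",d); np.save("pics/P2.npy",P); cv2.imwrite("pics/top2.png",im)
o=env.get_obs();print(o["position"],o["orientation"],o["joint_pos"])
for n,x,y,a,b in(("round",573,316,95,125),("block",376,291,60,80)):
    q=P[(np.hypot(P[...,0]-x,P[...,1]-y)<45)&(P[...,2]>a)&(P[...,2]<b)]; r=cv2.minAreaRect(np.float32(q[:,:2])); print(n,np.percentile(q[:,2],[20,50,90]),r)
E
```

```text
[ 576.28712403 -387.85565118  136.25935659] [-2.95502229e-01 -3.12182933e+00  1.19058902e-03] [ 0.3071266   0.63645063  0.34926232  1.55912005 -0.2409745   0.99382217
  2.10832656]
round [111.65229384 113.38643023 115.32398142] ((571.4027709960938, 317.98095703125), (34.86933135986328, 32.82040023803711), 88.867919921875)
block [67.69192107 69.51281764 71.57631303] ((373.74578857421875, 291.2486267089844), (26.83211326599121, 59.34626388549805), 78.79695892333984)
```

Round bottle (top 114) and block (top 70) are fully seated. Grasping the square bottle.

Request:
play_rows([
  [-0.5,[0,0,0],[0,0,0]],
  [-0.5,[0,0,0],[0,0,0]],
  [-0.5,[0,0,-30],[0,0,0]],
  [-0.5,[0,0,-55],[0,0,0]],
  [-0.5,[0,0,-66],[0,0,0]],
  [-0.5,[0,0,-66],[0,0,0]],
  [1,[0,0,-66],[0,0,0]],
  [1,[0,0,-66],[0,0,0]],
  [1,[0,0,-66],[0,0,0]],
  [1,[0,0,-66],[0,0,0]],
  [1,[0,0,-66],[0,0,0]],
], force=30)

```text
time: 18.9
position: [580.2, -384.1, 76.0]
orientation: [0.289, 3.128, -0.001]
force: [0.4, -0.5, 1.9]
grip_width: 35.7
grip_force: 30.0
```

Request:
play_rows([
  [1,[0,0,15],[0,0,0]],
  [1,[0,0,50],[0,0,0]],
  [1,[0,0,90],[0,0,0]],
  [1,[0,0,110],[0,0,0]],
  [1,[-15,18,110],[0,0,0.08]],
  [1,[-45,52,110],[0,0,0.16]],
  [1,[-80,92,110],[0,0,0.25]],
  [1,[-115,132,110],[0,0,0.332]],
  [1,[-150,172,110],[0,0,0.332]],
  [1,[-175,200,100],[0,0,0.332]],
  [1,[-184,211,80],[0,0,0.332]],
  [1,[-184.5,211.5,50],[0,0,0.332]],
  [1,[-184.5,211.5,30],[0,0,0.332]],
  [1,[-184.5,211.5,26],[0,0,0.332]],
  [1,[-184.5,211.5,26],[0,0,0.332]],
])

```text
time: 20.78
position: [395.5, -172.3, 101.8]
orientation: [0.232, -3.133, -0.0]
force: [0.3, 0.1, -1.5]
grip_width: 35.4
grip_force: 30.0
```

```bash
python3 - <<'E'
from h import *
im,d=cams.read_camera("scene"); cv2.imwrite("pics/s4.png",cv2.resize(im[60:210,170:370],(800,600),interpolation=cv2.INTER_CUBIC))
o=env.get_obs();print(o["position"],o["orientation"],o["force"],o["joint_pos"])
E
```

```text
[ 395.85531782 -172.40653324  102.1230079 ] [-2.32143303e-01  3.13223856e+00 -3.53159693e-04] [ 0.73451117  0.67064617 -1.8530612 ] [ 0.118883    0.27610494  0.24450437  2.22282565 -0.10907936  0.65256441
  2.15996736]
```

View pics/s4.png

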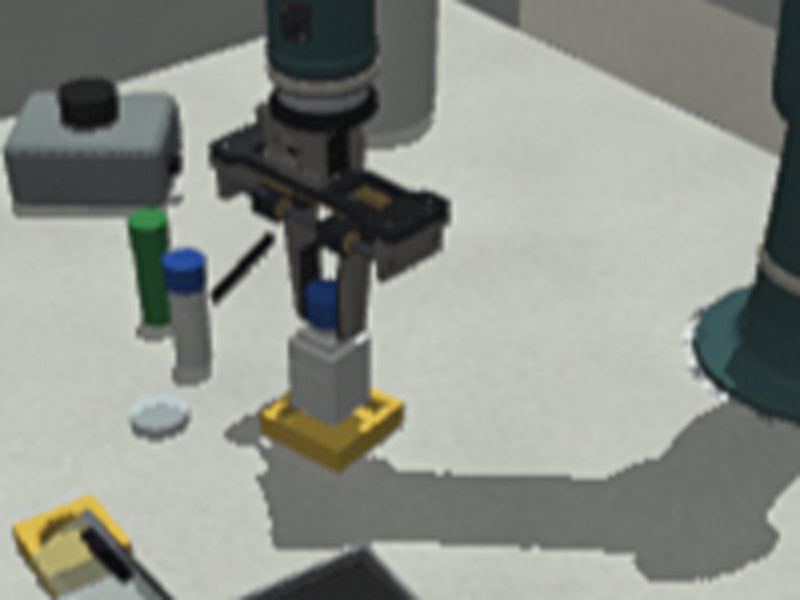

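Bottle is over the square pocket with sides parallel (330,390). Lowering, releasing, lifting, and turning towards the tube.

Request:
play_rows([
  [1,[0,0,-8],[0,0,0]],
  [1,[0,0,-15],[0,0,0]],
  [1,[0,0,-20],[0,0,0]],
  [1,[0,0,-20.5],[0,0,0]],
  [1,[0,0,-20.5],[0,0,0]],
  [0,[0,0,-20.5],[0,0,0]],
  [-0.5,[0,0,-20.5],[0,0,0]],
  [-0.5,[0,0,-20.5],[0,0,0]],
  [-0.5,[0,0,20],[0,0,0]],
  [-0.5,[0,0,60],[0,0,0]],
  [-0.5,[0,0,100],[0,0,0]],
  [-0.5,[10,-30,100],[0,0,-0.18]],
  [-0.5,[20,-70,100],[0,0,-0.36]],
  [-0.5,[30,-110,100],[0,0,-0.54]],
  [-0.5,[39,-152,100],[0,0,-0.72]],
  [-0.5,[39,-152,100],[0,0,-0.9]],
  [-0.5,[39,-152,100],[0,0,-1.08]],
  [-0.5,[39,-152,100],[0,0,-1.26]],
  [-0.5,[39,-152,100],[0,0,-1.42]],
  [-0.5,[39,-152,100],[0,0,-1.571]],
])

```text
time: 23.32
position: [434.4, -324.0, 201.3]
orientation: [-2.057, -2.374, 0.0]
force: [0.7, -0.5, -0.3]
grip_width: 68.8
grip_force: 0.0
```

```bash
python3 - <<'E'
from h import *
o=env.get_obs();print(o["position"],o["orientation"],o["joint_pos"])
im,d=cams.read_camera("scene"); P=cloud("scene",d);cv2.imwrite("pics/s5.png",im)
for n,x,y,a,b in(("sqcap",395,-172,100,125),("sqbody",395,-172,30,76),("tubecap",434,-324,85,112)):
    q=P[(np.hypot(P[...,0]-x,P[...,1]-y)<35)&(P[...,2]>a)&(P[...,2]<b)]
    if len(q)>5: r=cv2.minAreaRect(np.float32(q[:,:2])); print(n,len(q),np.percentile(q[:,2],[20,50,90,98]),r)
E
```

```text
[ 434.41548491 -323.975775    201.33940924] [-2.05673944e+00 -2.37421292e+00  7.97383144e-05] [ 0.07658783  0.3300676   0.61658867  1.91405969 -0.22950909  0.96785867
  0.94209304]
sqcap 102 [105.92194003 111.61494529 113.64443407 114.37050145] ((397.04083251953125, -168.76451110839844), (36.18210983276367, 32.18258285522461), 18.295150756835938)
sqbody 268 [41.2490852  55.74025056 71.11177054 74.66719273] ((404.52667236328125, -158.9473876953125), (36.440025329589844, 64.49365234375), 55.11674880981445)
tubecap 93 [ 90.95811343  98.57108301 102.11675496 103.03203208] ((433.5683288574219, -319.244140625), (34.96276092529297, 33.37672424316406), 2.218148708343506)
```

Request:
play_rows([
  [-0.5,[0,0,-40],[0,0,0]],
  [-0.5,[0,0,-85],[0,0,0]],
  [-0.5,[0,0,-115],[0,0,0]],
  [-0.5,[0,0,-130],[0,0,0]],
  [-0.5,[0,0,-130],[0,0,0]],
  [1,[0,0,-130],[0,0,0]],
  [1,[0,0,-130],[0,0,0]],
  [1,[0,0,-130],[0,0,0]],
  [1,[0,0,-130],[0,0,0]],
  [1,[0,0,-130],[0,0,0]],
], force=25)

```text
time: 24.62
position: [434.8, -324.4, 72.1]
orientation: [2.051, 2.379, 0.0]
force: [0.1, 0.2, 3.4]
grip_width: 35.7
grip_force: 25.0
```

Request:
play_rows([
  [1,[0,0,15],[0,0,0]],
  [1,[0,0,45],[0,0,0]],
  [1,[0,0,70],[0,0,0]],
  [1,[17,13,70],[0,0,0]],
  [1,[50,39,70],[0,0,0]],
  [1,[85,67,70],[0,0,0]],
  [1,[120,94,70],[0,0,0]],
  [1,[155,121,70],[0,0,0]],
  [1,[185,145,70],[0,0,0]],
  [1,[199,156,60],[0,0,0]],
  [1,[202,158,45],[0,0,0]],
  [1,[202,158,32],[0,0,0]],
  [1,[202,158,28],[0,0,0]],
  [1,[202,158,28],[0,0,0]],
])

```text
time: 26.38
position: [635.7, -167.4, 99.4]
orientation: [-2.053, -2.377, 0.001]
force: [-0.0, 0.3, -1.0]
grip_width: 35.6
grip_force: 25.0
```

```bash
python3 - <<'E'
from h import *
im,d=cams.read_camera("scene"); cv2.imwrite("pics/s6.png",cv2.resize(im[110:260,120:320],(800,600),interpolation=cv2.INTER_CUBIC))
o=env.get_obs();print(o["position"],o["orientation"],o["force"],o["grip_width"])
E
```

```text
[ 636.16793312 -167.14715824   99.87981784] [2.05259367e+00 2.37779519e+00 3.62846845e-05] [-0.44444669 -0.31345232 -1.04587981] 34.88287369036725
```

View pics/s6.png

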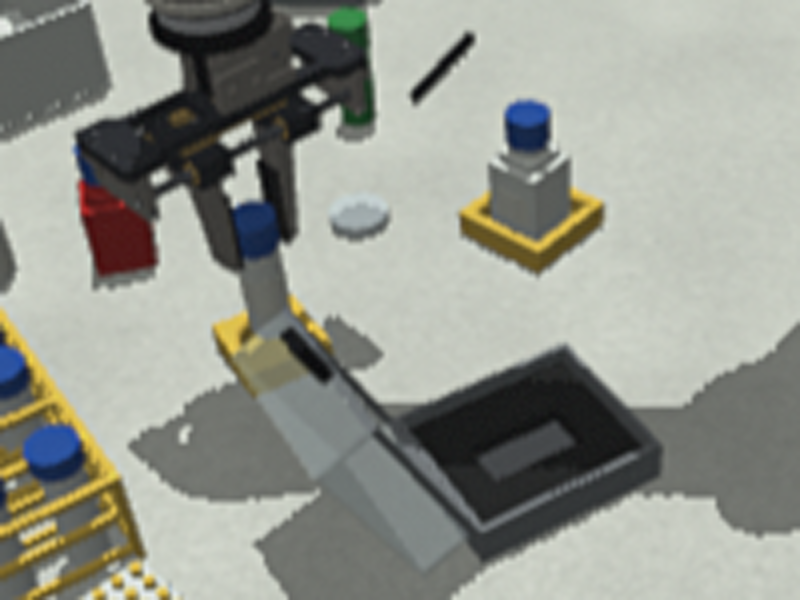

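Tube hangs upright above the small round pocket at (270,320) and the lid is still open. Lowering and releasing.

Request:
play_rows([
  [1,[0,0.5,-8],[0,0,0]],
  [1,[0,0.5,-16],[0,0,0]],
  [1,[0,0.5,-21],[0,0,0]],
  [1,[0,0.5,-22.5],[0,0,0]],
  [1,[0,0.5,-22.5],[0,0,0]],
  [0,[0,0.5,-22.5],[0,0,0]],
  [-0.5,[0,0.5,-22.5],[0,0,0]],
  [-0.5,[0,0.5,-22.5],[0,0,0]],
  [-0.5,[0,0.5,20],[0,0,0]],
  [-0.5,[0,0.5,70],[0,0,0]],
  [-0.5,[0,0.5,120],[0,0,0]],
  [-0.5,[-50,-40,150],[0,0,0]],
  [-0.5,[-100,-80,150],[0,0,0]],
  [-0.5,[-140,-110,150],[0,0,0]],
  [-0.5,[-140,-110,150],[0,0,0]],
  [-0.5,[-140,-110,150],[0,0,0]],
])

```text
time: 28.42
position: [497.0, -275.8, 249.7]
orientation: [2.051, 2.379, 0.001]
force: [0.5, 1.3, -0.6]
grip_width: 68.9
grip_force: 0.0
```

```bash
python3 - <<'E'
from h import *
im,d=cams.read_camera("scene"); cv2.imwrite("pics/s7.png",im); Ps=cloud("scene",d)
im,d=cams.read_camera("top"); cv2.imwrite("pics/t7.png",im); P=cloud("top",d)
for n,x,y,a,b in(("sqcap",395,-172,95,125),("tubecap",637,-166,85,125),("round",573,316,95,125),("block",376,291,60,80)):
  for Q in(P,Ps):
    q=Q[(np.hypot(Q[...,0]-x,Q[...,1]-y)<35)&(Q[...,2]>a)&(Q[...,2]<b)]
    if len(q)>5: r=cv2.minAreaRect(np.float32(q[:,:2])); print(n,len(q),np.percentile(q[:,2],[50,95]),np.round(r[0]),np.round(r[1]))
E
```

```text
sqcap 156 [113.44730782 116.82921397] [ 397. -171.] [34. 34.]
sqcap 116 [111.59653149 114.95570762] [ 397. -169.] [36. 33.]
tubecap 158 [107.3096152  110.76003066] [ 634. -166.] [33. 35.]
tubecap 157 [104.69548079 108.2255431 ] [ 635. -162.] [35. 35.]
round 156 [113.34549046 116.40970713] [572. 317.] [34. 34.]
round 282 [112.32430558 114.41737317] [574. 320.] [36. 36.]
block 222 [69.23128884 72.39808692] [373. 291.] [27. 60.]
block 253 [68.45546519 70.74273235] [375. 294.] [27. 61.]
```

View pics/s7.png

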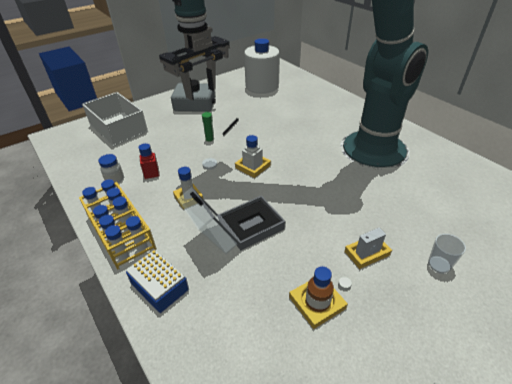

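All four are upright in their pockets: tube (185,187), square bottle (252,153), block (370,243) and round bottle (320,288). Their top heights (114, 108, 114 and 70 mm) fit fully seated, the lid is open at (205,205), and the arm is clear. Handing in.

```bash
python3 -c "
from station import env
print(env.close_job())"
```

```text
the job is handed in; nothing more can be done
None
```

The job is handed in: the lid is open, and the block, round bottle, square bottle and tube stand upright, fully down in their matching holders by the last camera check, finished at about 28.5 s of the 131 s allowed.

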